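Bring the hex bolts round to the front of the parts carousel

TASK

The bay at the front of this small-parts carousel is empty. With the fingertips, push the slide bolt's stud out to free the carousel, push the carousel round by its rim pegs until the bay with the two hex bolts stands at the front, and push the slide bolt fully home again so that the carousel is locked there. Leave the parts in the bays and the tools around untouched; nothing is to be picked up.

Things in the scene. Friction and masses are not known exactly. Their poses are not given: they have to be found in the camera images.
- baseboard: Plywood board, 395 x 180 mm, top 40 mm above the bench, fixed, that carries the carousel and slide bolt. Origin on the carousel's turning axis at bench height, z up; its -x axis points to its front end (275 mm from the origin, roughly toward the robot), where the slide bolt is.
- hub (a point): Top of the hub nut on the turning axis, 95 mm above the bench. The carousel is a plywood disc, diameter 330 mm, top 61 mm above the bench, with 5 equal wedge bays (72 degrees each); wall tops 83 mm above the bench, outer wall radius 135 mm. Outside it is a flat rim with the pegs, and a notch in its edge at the middle of each bay: 19 mm wide, 28 mm deep, mouth flared to 42 mm.
- carousel (a joint): Turning angle in rad, counter-clockwise seen from above; 0 at the start, with the empty bay at the front; one bay is 1.2566 rad. Turns endlessly either way and stays where it is left: friction 0.25 N m (about 2 N at the pegs). Locked while the slide bolt is home.
- peg (a point): Centre of the top of one of the 5 rim pegs, 128 mm above the bench; it turns with the carousel. Each peg is an upright wooden dowel, 12 mm diameter, standing 67 mm up from the rim, 151 mm from the turning axis, at the outer end of a wall between two bays; so two pegs stand 36 degrees either side of the middle of every bay. They are there to push the carousel by.
- slide_bolt (a joint): Travel of the steel slide bolt in m along the board's -x: 0 = home in a notch (locked, as at the start), 0.030 = drawn fully out; above 0.027 its nose is clear of the disc. 3 N of friction; stays where it is left. Its round nose enters a notch, and centres the disc, if the disc is within about 4 degrees; else it stops on the disc's edge at about 0.023.
- stud (a point): Centre of the top of the slide bolt's upright steel stud, 116 mm above the bench, 15 mm thick (18 mm at its top). Moves with the bolt: 203 mm in front of the turning axis when home, 233 mm when drawn. Bar and guides beneath reach 64 mm above the bench, so fingertips 73 to 90 mm above the bench clear them and can push the stud from either side.
- front_bay (a point): Fixed point on the board's centre line, 84 mm in front of the turning axis, 61 mm above the bench: the middle of whichever bay stands at the front, in line with the slide bolt.
- bolt_a: Hex bolt of bare steel lying on its side, 61 mm long, head 21 mm across, 12 mm shank. Origin at the underside of its middle, y along the shank. It shares a bay with bolt_b.
- bolt_b: Hex bolt of the same size, rusty. Origin and axes as for bolt_a.
- nut_a: Hex nut of steel, 24 mm across flats, 13 mm high, one of two in a bay of the carousel. Origin at the centre of its underside.
- nut_b: Hex nut of steel, 24 mm across flats, 13 mm high, one of two in a bay of the carousel. Origin at the centre of its underside.
- washer_a: Flat steel washer, 28 mm diameter, 3.5 mm thick, one of two in a bay of the carousel. Origin at the centre of its underside.
- washer_b: Flat steel washer, 28 mm diameter, 3.5 mm thick, one of two in a bay of the carousel. Origin at the centre of its underside.
- bush_a: Flanged brass bush standing on its flange, 28 mm diameter, 26 mm high, one of two in a bay of the carousel. Origin at the centre of its underside.
- bush_b: Flanged brass bush standing on its flange, 28 mm diameter, 26 mm high, one of two in a bay of the carousel. Origin at the centre of its underside.
- tape_measure: Tape measure, 70 x 98 x 40 mm, lying on the bench to the left of the board's front. Origin near the middle of its underside.
- masking_tape: Roll of masking tape, 100 mm diameter, 24 mm high, lying on the bench to the right of the carousel. Origin at the centre of its underside.
- driver_flat: Screwdriver, 212 mm long, 29 x 25 mm handle, lying on the bench near its front edge, to the left. Origin at the middle of its underside.

How it is judged (in metres and radians):
On the way, in this order (a step that is already met when the one before it is completed fails the run):
1. the slide bolt is drawn clear of the disc (value of joint slide_bolt above 0.026 m), for 0.1 s.
2. the bay with the two hex bolts stands at the front, the slide bolt still drawn, the carousel at rest (horizontal distance between each of bolt_a, bolt_b and front_bay below 0.056 m and value of joint slide_bolt above 0.022 m and velocity of joint carousel between -0.08 and 0.08 rad/s), for 0.1 s.
3. the slide bolt is home in the notch (horizontal distance between each of bolt_a, bolt_b and front_bay below 0.056 m and value of joint slide_bolt below 0.005 m), for 0.2 s.
At the end, for the whole second after the job is handed in: Both hex bolts lie in the bay at the front (each within 56 mm of front_bay, seen from above), the slide bolt is within 5 mm of fully home, the carousel is at rest, and all the parts are still in the carousel (all of step 3 and velocity of joint carousel between -0.08 and 0.08 rad/s and horizontal distance between each of bolt_a, bolt_b, nut_a, nut_b, washer_a, washer_b, bush_a, bush_b and baseboard below 0.135 m); the robot touches nothing.
It fails at once if a part in the bays is touched by the robot (contact force between any of the fingers, the arm and bolt_a above 0.5 N or contact force between any of the fingers, the arm and bolt_b above 0.5 N or contact force between any of the fingers, the arm and nut_a above 0.5 N or contact force between any of the fingers, the arm and nut_b above 0.5 N or contact force between any of the fingers, the arm and washer_a above 0.5 N or contact force between any of the fingers, the arm and washer_b above 0.5 N or contact force between any of the fingers, the arm and bush_a above 0.5 N or contact force between any of the fingers, the arm and bush_b above 0.5 N).
It fails at once if a part is lifted out of its bay (height (world z) of any of bolt_a, bolt_b, nut_a, nut_b, washer_a, washer_b, bush_a, bush_b above 0.09 m).
It fails at once if the tape measure, masking tape or screwdriver is moved or lifted by more than 15 mm (distance of any of tape_measure, masking_tape, driver_flat from where it was at the start of the episode above 0.015 m).
It also fails if it takes over 67 s, if anything falls off the work surface, if the arm or the gripper's body presses on something with over 40 N, if the wrist force passes 120 N, or if a joint passes its speed limit or range.

ROBOT

A 7-joint arm with a two-finger parallel gripper is mounted at the origin on a cart in front of the work surface, level with it; the furniture and walls round the work are solid. World frame = base frame: x ahead of the robot, y to its left, z up, the work surface at z = 0. Lengths are in mm, angles in rad, forces in N, time in s.
With the tool pointing down it reaches from about 400 to 850 mm from the base axis. Payload 6.9 kg.
Tool frame: the origin (TCP) lies at the very end of the fingers, on their centre line; the grasp point (between the pads) lies 19 mm behind it; z points along the fingers, y is the line along which they close (so a half turn about z gives the same grasp; the last joint's range is limited). The gripper opens to 85 mm and grips with 20 to 120 N. Pads are 22 mm wide; open, the fingers measure 114 mm over their backs; the gripper's body (76 mm by 85 mm) begins 54 mm behind the grasp point. The pads swing forward as they close: fully open they stand 13 mm farther back than shut.
Start: joints at [-1.024, 0.507, -0.238, 1.5, 0.126, 1.149, -0.155], TCP at [267.246, 564.97, 231.275] pointing down, gripper open.
Joint ranges: [-3.08, 3.08], [-0.24, 2.05], [-1.43, 1.35], [0, 2.5], [-1.52, 4.66], [0.17, 1.96], [-2.89, 2.89]. Speed limits (rad/s): [2.39, 2.39, 3.14, 3.14, 3.14, 3.14, 3.14].

INTERFACE

Orientations are given as a unit quaternion [w, x, y, z].
In Python, from plant import monitor, viewer, bot gives the robot as it stands. The module is installed in compiled form; this text tells all that it offers.
- The arm moves only by the tool step_arm, never from a script. Its argument "moves" is a list of rows, each a list of 2 entries, a list of its own where there are three numbers: the shift along the tool's x, y, z in mm, then the turn, a rotation vector about the tool's x, y, z in rad. In form: [[[tx, ty, tz], [rx, ry, rz]], ...]. A call has 1 to 12 rows; each row is the pose to reach, as a shift and turn from the pose commanded when the call began, along the tool's axes at that moment; what a row does not reach only later rows make up. A row lasts 1/10 s, in which the tool goes at most 50 mm and 8.59 degrees, less where a joint would pass 70% of its speed; a pose out of reach is approached as far as the arm can. A call with a gripper value outside its range is refused whole. "hand" is the opening, from -1 (shut) to 1 (fully open), set as the call begins (left out, the last holds). The fingers move at their own pace and stop on an object; "force" is the grip in N (left out, the last holds). Time passes only in rows, so rows that repeat a pose let the fingers close. It gives the time, the measured TCP pose, the force, the opening and the grip force at its end, in the units of the state.
- monitor.state(): the state, without advancing time (a new reading comes with each control period).
- viewer.snapshot(name): name is "scene" or "top"; returns the picture (420x560x3 uint8, red, green, blue); there is no depth.
- viewer.camera_info(name): a dict with "camera_matrix" (3x3 intrinsics, pixels), "position" and "rotation" of the camera in the world. Camera axes: x right, y down, z forward; pixel columns grow to the right and rows downward; lengths in mm; the calibration is good to about 2 mm. A picture is of the moment at which its call begins. camera_info takes no time and is no camera call.
- bot.sign_off(): hands the job in; it is judged then, once.
The state is a dict: "clock": time; "joint_pos": joint angles; "qvel": joint speeds; "tau": joint torques, N m; "tcp_pos": TCP position; "eef_rot": TCP orientation; "contact_force": force on the tool from outside, world axes, zero at the start; "wrist_torque": the same for the moment, N m; "gripper_width": opening from 0.0 (shut) to 1.0 (fully open); "finger_force": force on a finger pad.
Only numpy, scipy, OpenCV 4.12 (cv2) and the standard library are available. Lean on these libraries where they do the work, as an engineer would, in place of code of your own. Each camera call takes 0.05 s, during which the arm holds its last target. There are 200 camera calls.

## Working session

There is one attempt and no reset: what is moved stays moved. The work goes in short steps, Python scripts to look and compute and a tool call to move; the robot and the scene stay as the last step left them, time stands still between calls to the robot, and variables do not carry over. Pictures are saved under pics/ and viewed, at most 10 in all, crops included, and the job is handed in when it is done.

Besides the shell and the picture viewer there is one more tool, called after "Request:" as a command line: name --argument value ..., lists and objects as JSON in quotes. step_arm: Moves the arm, as the interface text tells. Its arguments: {"type":"object","properties":{"moves":{"type":"array"},"hand":{"type":"number"},"force":{"type":"number"}},"required":["moves"]}

```bash
mkdir -p pics; python3 - <<'E'
from plant import monitor, viewer, bot
import cv2
for n in("scene","top"):
    im=viewer.snapshot(n); cv2.imwrite(f"pics/{n}0.png",im[:,:,::-1])
    print(viewer.camera_info(n))
print(monitor.state())
E
```

```text
{'camera_matrix': array([[451.16560242,   0.        , 273.38237678],
       [  0.        , 451.16560242, 210.72965758],
       [  0.        ,   0.        ,   1.        ]]), 'position': array([-318.21371648,  613.73649973,  630.52190038]), 'rotation': array([ 0.27334669, -0.4701196 ,  0.71484549, -0.43961924])}
{'camera_matrix': array([[486.53142636,   0.        , 278.32474493],
       [  0.        , 486.53142636, 205.173136  ],
       [  0.        ,   0.        ,   1.        ]]), 'position': array([ 426.26033211,  171.46722862, 1306.93535056]), 'rotation': array([ 0.05130392, -0.69771394,  0.71346861, -0.0390604 ])}
{'clock': 0.1, 'joint_pos': array([-1.02349492,  0.50825427, -0.23749367,  1.50104675,  0.12568546,
        1.14889487, -0.15480219]), 'qvel': array([-6.25612580e-04, -1.96660680e-03, -7.68533094e-05, -2.62849076e-03,
        1.42719217e-03,  1.40125017e-03, -1.38140151e-03]), 'tau': array([-4.69709717e-03, -6.21841836e+01, -2.19462723e+00, -2.50208241e+01,
        1.25063417e-02,  7.78693211e-03, -5.24282518e-05]), 'tcp_pos': array([267.11597829, 564.53848371, 230.51018369]), 'eef_rot': array([-1.60311144e-04,  2.19122072e-01,  9.75697116e-01, -7.93461285e-04]), 'contact_force': array([-0.30184294, -0.10787485,  0.24649584]), 'wrist_torque': array([ 0.02166333, -0.00531677, -0.03797262]), 'finger_force': 0.0, 'gripper_width': 0.9957873438942995}
```

View pics/top0.png

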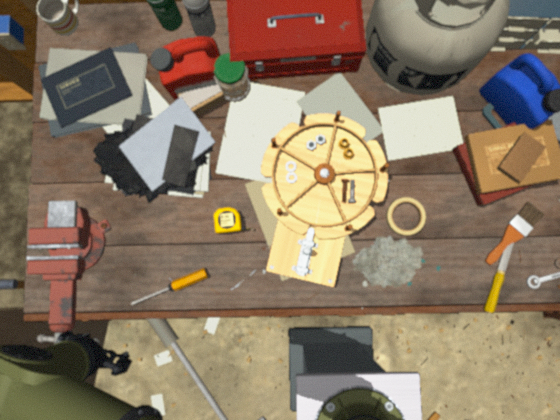

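View pics/scene0.png

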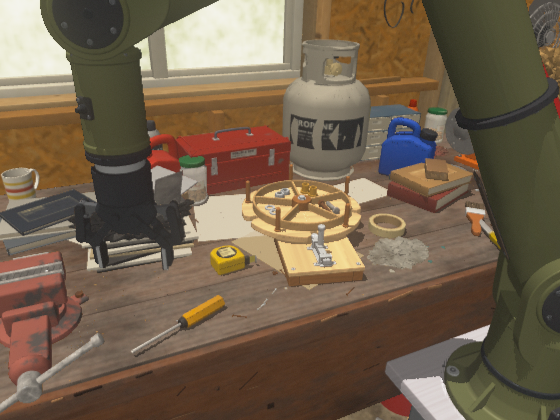

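The top view shows the hub at (324,173), stud near (311,232), the hex bolts at (348,190), one bay counter-clockwise of the front. So the carousel has to turn clockwise by one bay (-1.257 rad). Next I'll zoom in for accurate pixels.

```bash
cat > h.py <<'E'
import numpy as np, cv2
from scipy.spatial.transform import Rotation as R
from plant import monitor, viewer, bot
def ray(n,u,v,z):
    c=viewer.camera_info(n); q=np.array(c['rotation']); r=R.from_quat(q[[1,2,3,0]]).as_matrix()
    d=r@np.linalg.inv(c['camera_matrix'])@[u,v,1]; p=c['position']
    return p+d*(z-p[2])/d[2]
def proj(n,P):
    c=viewer.camera_info(n); q=np.array(c['rotation']); r=R.from_quat(q[[1,2,3,0]]).as_matrix()
    x=c['camera_matrix']@(r.T@(np.array(P,float)-c['position'])); return x[:2]/x[2]
E
python3 - <<'E'
from h import *
im=cv2.imread("pics/top0.png")
cv2.imwrite("pics/topc.png",cv2.resize(im[100:295,250:400],None,fx=4*.75,fy=3,interpolation=cv2.INTER_CUBIC))
print(ray("top",324,173,95),ray("top",311,232,116))
E
```

```text
[661.6309265   73.61480038  95.        ] [511.55787806 111.92792454 116.        ]
```

View pics/topc.png

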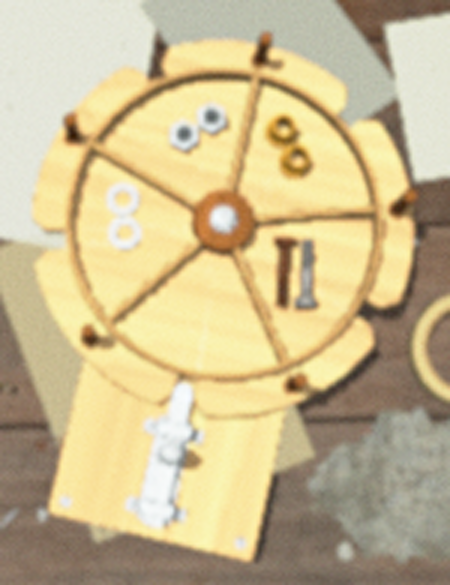

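The crop shows the hub at (223,218), front board corners at (50,512) and (253,560), peg tops at (264,39), (406,196), (300,384), (86,336), (70,120), and the stud about (172,448). I'll fit the board's pose to these.

```bash
python3 - <<'E'
from h import *
im=cv2.imread("pics/top0.png"); f=lambda u,v,z: ray("top",250+u/3,100+v/3,z)
H=f(223,218,95);A=f(50,512,40);B=f(253,560,40)
print("hub",H,A,B,np.linalg.norm(A-B))
m=(A+B)/2-H; print("dist",np.hypot(*m[:2]),"front dir deg",np.degrees(np.arctan2(m[1],m[0])))
e=A-B; print("from edge",np.degrees(np.arctan2(e[1],e[0]))+90)
for p in [(264,39),(406,196),(300,384),(86,336),(70,120)]:
    d=f(*p,128)-H; print(p,np.hypot(*d[:2]),np.degrees(np.arctan2(d[1],d[0]))%360)
for t in (np.degrees(np.arctan2(m[1],m[0])),):
    t=np.radians(t);u=np.array([np.cos(t),np.sin(t)])
    for k in (0,):
        S=H[:2]+203*u; print("stud",S,(proj("top",[*S,116])-[250,100])*3, proj("scene",[*S,116]), "hub scene",proj("scene",H))
    for k in range(5):
        a=t+np.radians(36+72*k); P=H[:2]+151*np.array([np.cos(a),np.sin(a)]); print(k,P,(proj("top",[*P,128])-[250,100])*3,proj("scene",[*P,128]))
E
```

```text
hub [662.46682253  72.74505274  95.        ] [419.65051995 225.42758457  40.        ] [375.33121665  52.52084465  40.        ] 178.4963342866702
dist 273.1273662619473 front dir deg 165.9667739624765
from edge 165.6235051553719
(264, 39) 148.76838483568815 345.83046642562005
(406, 196) 147.864226663582 273.1719652710447
(300, 384) 154.2723860677102 200.82360585750777
(86, 336) 154.75131361356688 130.83125293466694
(70, 120) 149.31150152435004 57.93128121204465
stud [465.52530237 121.96941295] [172.30993762 452.88697344] [323.54470621 224.84527338] hub scene [302.86806941 195.4335028 ]
0 [522.42928143  16.26065593] [301.83094787 378.81917459] [349.32797509 202.5867486 ]
1 [672.91269614 -77.89320177] [409.53519031 193.20040649] [348.68847281 175.1399693 ]
2 [808.96026856  36.12988826] [264.13847992  36.37934246] [291.77994831 163.84353319]
3 [742.5588777  200.75389111] [ 68.19557186 119.0848534 ] [248.68287829 180.2178618 ]
4 [565.47298882 188.4740302 ] [ 87.56443391 330.84671087] [279.8057172  206.84919996]
```

Fit is consistent: front direction about 165.8°, hub about (660,73). Move with closed fingers to above the gap between disc and stud, aligning tool x with the board's -x.

Request:
step_arm --moves '[[[-20,-16,0],[0,0,-0.02]],[[-55,-43,0],[0,0,-0.06]],[[-95,-75,0],[0,0,-0.1]],[[-135,-106,0],[0,0,-0.15]],[[-175,-138,0],[0,0,-0.194]],[[-215,-169,0],[0,0,-0.194]],[[-255,-201,0],[0,0,-0.194]],[[-295,-232,0],[0,0,-0.194]],[[-335,-264,0],[0,0,-0.194]],[[-370,-291,0],[0,0,-0.194]],[[-394,-310,0],[0,0,-0.194]],[[-394,-310,0],[0,0,-0.194]]]' --hand -1

```text
clock: 1.3
tcp_pos: [492.6, 110.6, 230.8]
eef_rot: [0.0, 0.128, 0.992, -0.001]
contact_force: [-0.7, -0.7, -0.1]
gripper_width: 0.002
finger_force: 0.0
```

```bash
cat >> h.py <<'E'
Hb=np.array([660.,73.,0]); T=np.radians(165.8)
ax=np.array([np.cos(T),np.sin(T),0]); ay=np.array([np.sin(T),-np.cos(T),0])  # front, board +y
def st():
    s=monitor.state(); q=np.array(s['eef_rot']); r=R.from_quat(q[[1,2,3,0]]).as_matrix(); d=s['tcp_pos']-Hb
    print(round(s['clock'],2),'front',d@ax,'y',d@ay,'z',d[2],'xang',np.degrees(np.arctan2(r[1,0],r[0,0])),'F',s['contact_force'],'w',s['gripper_width'],'zax',r[:,2])
E
python3 -c "
from h import *
st(); cv2.imwrite('pics/s1.png',viewer.snapshot('scene')[:,:,::-1])"
```

```text
1.3 front 171.5463525971672 y -4.606402549247974 z 230.81200335621088 xang 165.32562130832596 F [-0.66867192 -0.70159605 -0.12582537] w 0.0016386862444557947 zax [-6.73337335e-05 -2.64704960e-03 -9.99996494e-01]
```

View pics/s1.png

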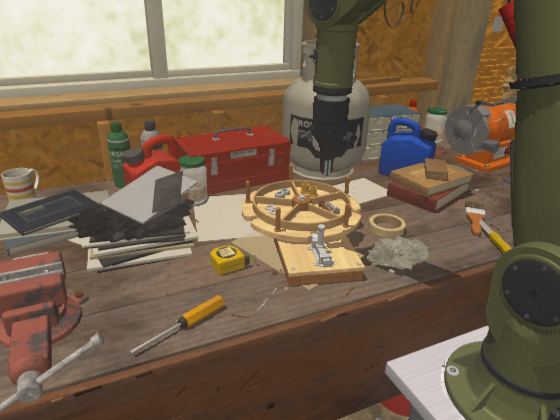

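The fingers are above the carousel's front, stud top is at (320,228) and undisturbed. Descending to z≈80.

Request:
step_arm --moves '[[[0,0,0],[0,0,0]],[[0,0,30],[0,0,0]],[[0,0,65],[0,0,0]],[[0,0,100],[0,0,0]],[[0,0,125],[0,0,0]],[[0,0,143],[0,0,0]],[[0,0,150],[0,0,0]],[[0,0,150],[0,0,0]],[[0,0,150],[0,0,0]]]'

```text
clock: 2.25
tcp_pos: [491.1, 117.2, 82.0]
eef_rot: [0.0, 0.123, 0.992, 0.0]
contact_force: [0.3, 0.5, -0.1]
gripper_width: -0.002
finger_force: 0.0
```

```bash
python3 -c "
from h import *
st(); print(ray('scene',320,228,116)-Hb)
cv2.imwrite('pics/s2.png',cv2.resize(viewer.snapshot('scene')[130:290,220:420,::-1],None,fx=3,fy=3))"
```

```text
2.25 front 174.553890293921 y 1.377287205306132 z 82.01823424554053 xang 165.86777893684462 F [ 0.28654891  0.49764738 -0.05851922] w -0.0019036464524794588 zax [ 8.72955831e-04  4.99906192e-04 -9.99999494e-01]
[-204.34893222   63.97654773  116.        ]
```

View pics/s2.png

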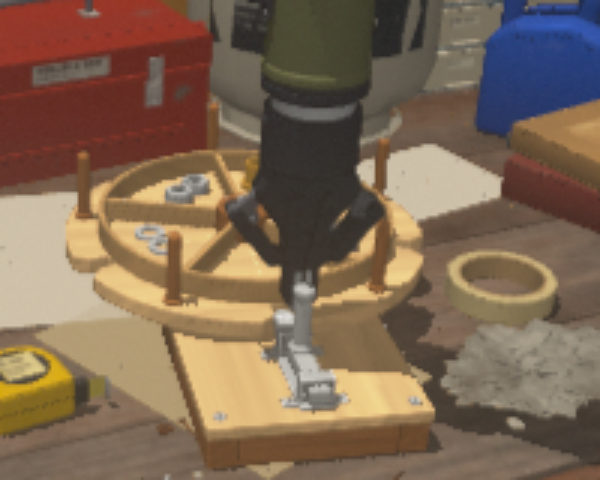

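The fingers hang straight behind the stud (crop (303,290)). Now push the stud outward by 40 mm in total.

Request:
step_arm --moves '[[[4,0,0],[0,0,0]],[[8,0,0],[0,0,0]],[[12,0,0],[0,0,0]],[[16,0,0],[0,0,0]],[[20,0,0],[0,0,0]],[[24,0,0],[0,0,0]],[[28,0,0],[0,0,0]],[[32,0,0],[0,0,0]],[[36,0,0],[0,0,0]],[[39,0,0],[0,0,0]],[[41,0,0],[0,0,0]],[[41,0,0],[0,0,0]]]'

```text
clock: 3.5
tcp_pos: [455.3, 125.6, 81.6]
eef_rot: [0.004, 0.125, 0.992, 0.001]
contact_force: [15.3, -4.4, -7.0]
gripper_width: -0.002
finger_force: 8.0
```

```bash
python3 -c "
from h import *
st()"
```

```text
3.5 front 211.3539964440238 y 0.7559191386144093 z 81.5985161716855 xang 165.68115116007547 F [15.26902608 -4.41392068 -6.96557757] w -0.0024794488865659534 zax [ 7.40480968e-03  5.03386995e-04 -9.99972457e-01]
```

Request:
step_arm --moves '[[[2,0,0],[0,0,0]],[[3,0,0],[0,0,0]],[[3,0,0],[0,0,0]]]'

```text
clock: 3.8
tcp_pos: [455.2, 125.6, 81.8]
eef_rot: [0.006, 0.125, 0.992, 0.001]
contact_force: [23.2, -6.7, -14.1]
gripper_width: 0.005
finger_force: 12.3
```

```bash
python3 -c "
from h import *
st()"
```

```text
3.8 front 211.44940072017596 y 0.749888510289459 z 81.75604572171747 xang 165.5869981048566 F [ 23.18325393  -6.70302039 -14.12148592] w 0.0053324928113140865 zax [ 1.17828359e-02  6.58895890e-04 -9.99930363e-01]
```

Hard stop reached (force rises, no motion): drawn. Back off, lift, go beyond the right front peg.

Request:
step_arm --moves '[[[-12,0,0],[0,0,0]],[[-32,0,0],[0,0,0]],[[-34,0,-20],[0,0,0]],[[-34,0,-55],[0,0,0]],[[-34,0,-85],[0,0,0]],[[-42,-15,-92],[0,0,0]],[[-60,-55,-92],[0,0,0]],[[-80,-95,-92],[0,0,0]],[[-97,-123,-92],[0,0,0]],[[-97,-130,-92],[0,0,0]],[[-97,-130,-92],[0,0,0]],[[-97,-130,-92],[0,0,0]]]'

```text
clock: 5.0
tcp_pos: [509.2, -21.2, 172.8]
eef_rot: [-0.001, 0.123, 0.992, 0.0]
contact_force: [0.0, 0.4, -0.2]
gripper_width: -0.001
finger_force: 0.0
```

```bash
python3 -c "
from h import *
st(); 
cv2.imwrite('pics/s3.png',cv2.resize(viewer.snapshot('scene')[130:290,220:420,::-1],None,fx=3,fy=3))"
```

```text
5.0 front 123.08743755757553 y -128.3456037021398 z 172.7840945316726 xang 165.88155400241698 F [ 0.02051937  0.43125446 -0.16772005] w -0.0013746518558981212 zax [-2.30382868e-03  9.96821308e-04 -9.99996849e-01]
```

View pics/s3.png

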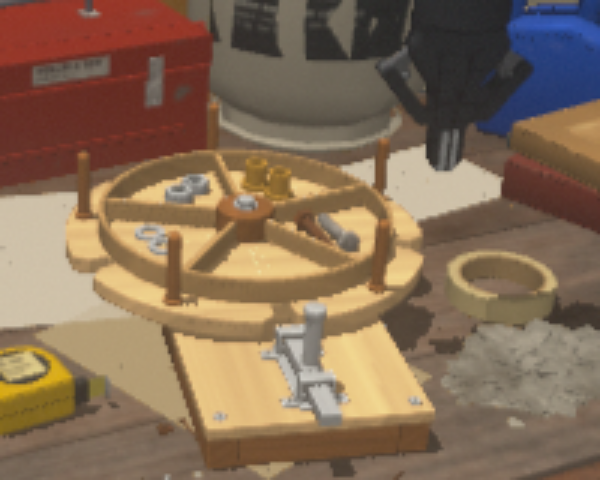

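The bolt is visibly drawn, the closed fingers hang to the right of the peg (crop (382,255)). Lower to z≈98 and start pushing.

Request:
step_arm --moves '[[[0,0,25],[0,0,0]],[[0,0,55],[0,0,0]],[[0,0,75],[0,0,0]],[[0,0,75],[0,0,0]],[[0,7,75],[0,0,0]],[[0,13,75],[0,0,0]],[[0,18,75],[0,0,0]],[[2,23,75],[0,0,0]],[[6,29,75],[0,0,0]],[[9,34,75],[0,0,0]],[[13,41,75],[0,0,0]],[[16,48,75],[0,0,0]]]'

```text
clock: 6.25
tcp_pos: [505.7, 28.0, 98.2]
eef_rot: [-0.001, 0.124, 0.992, -0.0]
contact_force: [-2.6, -3.1, 1.9]
gripper_width: 0.002
finger_force: 1.5
```

```bash
python3 -c "
from h import *
st(); 
cv2.imwrite('pics/s4.png',cv2.resize(viewer.snapshot('scene')[130:290,220:420,::-1],None,fx=3,fy=3))"
```

```text
6.25 front 138.56523946080475 y -81.51054131082458 z 98.2453520479187 xang 165.78147311777553 F [-2.59482014 -3.12961643  1.86910023] w 0.002112819850896677 zax [-1.30739226e-03 -4.31085929e-04 -9.99999052e-01]
```

View pics/s4.png

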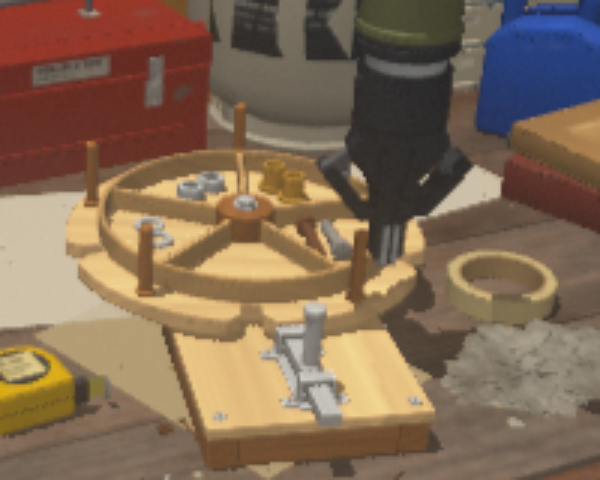

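The peg (crop (358,265)) is being pushed and the carousel has turned. Continue along the arc.

Request:
step_arm --moves '[[[3,7,0],[0,0,0]],[[6,15,0],[0,0,0]],[[8,22,0],[0,0,0]],[[10,30,0],[0,0,0]],[[11,38,0],[0,0,0]],[[12,46,0],[0,0,0]],[[13,54,0],[0,0,0]],[[13,61,0],[0,0,0]],[[13,69,0],[0,0,0]],[[12,77,0],[0,0,0]],[[11,85,0],[0,0,0]],[[10,93,0],[0,0,0]]]'

```text
clock: 7.5
tcp_pos: [520.2, 121.0, 98.3]
eef_rot: [0.0, 0.124, 0.992, 0.0]
contact_force: [-0.4, -1.3, -0.0]
gripper_width: 0.001
finger_force: 0.9
```

```bash
python3 -c "
from h import *
st()"
```

```text
7.5 front 147.3555659971867 y 12.249257582238002 z 98.30757990867151 xang 165.8008716261432 F [-0.36359529 -1.2664574  -0.00651612] w 0.0013570961826080384 zax [ 2.70346918e-04  1.28694573e-04 -9.99999955e-01]
```

Request:
step_arm --moves '[[[-2,8,0],[0,0,0]],[[-4,15,0],[0,0,0]],[[-7,23,0],[0,0,0]],[[-10,30,0],[0,0,0]],[[-13,37,0],[0,0,0]],[[-16,43,0],[0,0,0]],[[-18,47,0],[0,0,0]],[[-20,49,0],[0,0,0]],[[-21,51,0],[0,0,0]],[[-21,51,0],[0,0,0]],[[-21,51,0],[0,0,0]]]'

```text
clock: 8.6
tcp_pos: [552.9, 164.7, 98.4]
eef_rot: [0.0, 0.124, 0.992, 0.0]
contact_force: [-0.2, -0.1, 0.1]
gripper_width: 0.0
finger_force: 0.1
```

```bash
python3 -c "
from h import *
st()
im=viewer.snapshot('top')[:,:,::-1]; cv2.imwrite('pics/top2.png',im)
cv2.imwrite('pics/top2c.png',cv2.resize(im[100:295,250:400],None,fx=3,fy=3,interpolation=cv2.INTER_CUBIC))"
```

```text
8.6 front 126.31787901264383 y 62.67185785862954 z 98.43639209992757 xang 165.79618764899294 F [-0.24409557 -0.08359777  0.0623975 ] w 0.0004930708136237611 zax [ 7.54161344e-04  4.06446540e-04 -9.99999633e-01]
```

View pics/top2c.png

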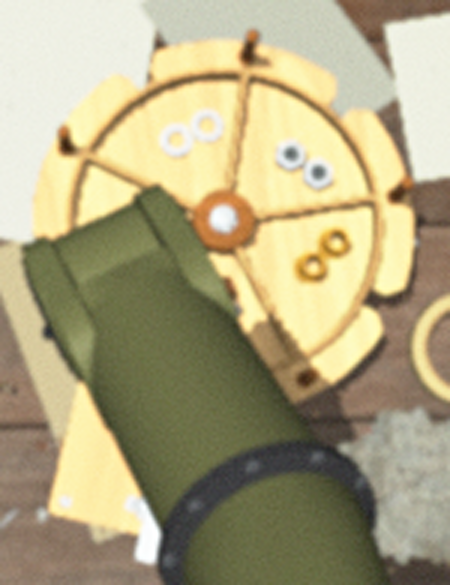

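The carousel shows peg tops at crop (252,35), (402,186), (62,132), with bolts hidden under the arm toward the front. Compare angles with the original measurement.

```bash
python3 - <<'E'
from h import *
a=lambda p:np.degrees(np.arctan2(*((ray("top",250+p[0]/3,100+p[1]/3,128)-Hb)[1::-1])))
for o,n in [((264,39),(252,35)),((406,196),(402,186)),((70,120),(62,132))]:
    d=a(n)-a(o); print(a(o)-165.8, d)
# brown-mask comparison
for f in("pics/top0.png","pics/top2.png"):
    im=cv2.imread(f); h=cv2.cvtColor(im,cv2.COLOR_BGR2HSV)
    m=cv2.inRange(h,(4,110,50),(14,255,170)); n,_,s,c=cv2.connectedComponentsWithStats(m)
    for i in range(1,n):
        u,v=c[i]
        if 8<s[i,4]<90 and 255<u<395 and 105<v<250:
            d=ray("top",u,v,95)-Hb
            if 135<np.hypot(*d[:2])<165: print(f,s[i,4],c[i].round(1),np.hypot(*d[:2]).round(1),(np.degrees(np.arctan2(d[1],d[0]))-165.8)%72)
E
```

```text
-179.83439831817586 3.9230475469243213
-251.68168763929174 3.3773156981210377
-108.7165501761983 4.598095092299673
pics/top0.png 17 [336.8 116.4] 153.1 36.22661183254817
pics/top0.png 10 [273.3 142. ] 153.2 34.3523476071594
pics/top0.png 28 [385.4 166.6] 155.5 37.407686359545124
pics/top0.png 9 [279.6 211.7] 148.7 35.480600234891995
pics/top2.png 9 [332.  115.6] 153.0 40.85773193100283
pics/top2.png 19 [383.5 163.6] 152.1 40.56380263220245
pics/top2.png 14 [351.5 225.6] 147.5 39.644476107116475
```

About 4° remain; push 8.5 mm more along the arc, then back off and lift clear of the pegs.

Request:
step_arm --moves '[[[-1,2,0],[0,0,0]],[[-2,4,0],[0,0,0]],[[-4,6,0],[0,0,0]],[[-5,7.5,0],[0,0,0]],[[-6,8.5,0],[0,0,0]],[[-6,8.5,0],[0,0,0]],[[-6,8.5,0],[0,0,0]],[[-6,3,0],[0,0,0]],[[-6,-6,0],[0,0,0]],[[-6,-8,-25],[0,0,0]],[[-6,-8,-60],[0,0,0]],[[-6,-8,-75],[0,0,0]]]'

```text
clock: 9.85
tcp_pos: [557.5, 154.6, 176.1]
eef_rot: [0.002, 0.124, 0.992, 0.001]
contact_force: [0.3, -0.3, -0.4]
gripper_width: -0.001
finger_force: 0.0
```

Request:
step_arm --moves '[[[20,-7,0],[0,0,0]],[[55,-20,0],[0,0,0]],[[90,-33,0],[0,0,0]],[[125,-46,0],[0,0,0]],[[147,-54,0],[0,0,0]],[[147,-54,0],[0,0,0]],[[147,-54,0],[0,0,0]]]'

```text
clock: 10.55
tcp_pos: [401.1, 138.6, 173.8]
eef_rot: [0.001, 0.124, 0.992, 0.0]
contact_force: [0.7, -0.3, 0.7]
gripper_width: -0.001
finger_force: 0.0
```

```bash
python3 - <<'E'
from h import *
st()
im=viewer.snapshot('top')[:,:,::-1]; cv2.imwrite('pics/top3.png',im)
s=viewer.snapshot('scene')[:,:,::-1]
cv2.imwrite('pics/both3.png',np.hstack([cv2.resize(im[100:295,250:400],None,fx=2.5,fy=2.5),cv2.resize(s[125:320,250:400],None,fx=2.5,fy=2.5)]))
h=cv2.cvtColor(im,cv2.COLOR_BGR2HSV)
m=cv2.inRange(h,(4,110,50),(14,255,170)); n,_,s,c=cv2.connectedComponentsWithStats(m)
for i in range(1,n):
    u,v=c[i]
    if 8<s[i,4]<90 and 255<u<395 and 105<v<250:
        d=ray("top",u,v,95)-Hb
        if 135<np.hypot(*d[:2])<165: print(s[i,4],c[i].round(1),np.hypot(*d[:2]).round(1),(np.degrees(np.arctan2(d[1],d[0]))-165.8)%72)
E
```

```text
10.55 front 267.12029920861414 y 0.12182364694699288 z 173.76785736077497 xang 165.7747713134483 F [ 0.67596138 -0.34713949  0.66102295] w -0.0009004939042633508 zax [ 1.50377458e-03  2.41771207e-04 -9.99998840e-01]
9 [337.6 114.2] 159.1 35.93291851430973
22 [385.8 165.5] 156.8 38.436117879270114
```

View pics/both3.png

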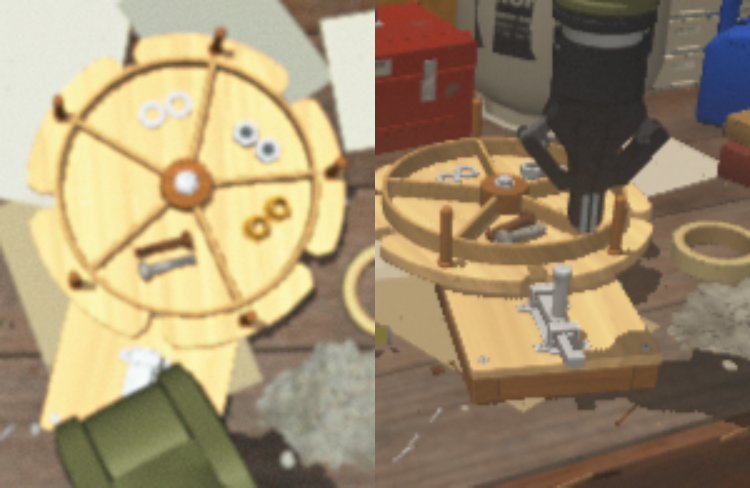

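The bolts' bay is at the front (left half, bolts (165,255)), pegs within 1° of target, stud still drawn. Descend outside the stud.

Request:
step_arm --moves '[[[0,0,30],[0,0,0]],[[0,0,65],[0,0,0]],[[0,0,88],[0,0,0]],[[0,0,93],[0,0,0]],[[-4,0,93],[0,0,0]],[[-8,0,93],[0,0,0]],[[-12,0,93],[0,0,0]],[[-16,0,93],[0,0,0]],[[-20,0,93],[0,0,0]],[[-24,0,93],[0,0,0]],[[-28,0,93],[0,0,0]],[[-28,0,93],[0,0,0]]]'

```text
clock: 11.85
tcp_pos: [428.4, 132.1, 80.3]
eef_rot: [0.0, 0.124, 0.992, 0.0]
contact_force: [0.5, -0.6, -0.6]
gripper_width: -0.003
finger_force: 0.1
```

```bash
python3 -c "
from h import *
st()"
```

```text
11.85 front 239.05739274982056 y 0.47433957824973305 z 80.3192063218019 xang 165.78856421941555 F [ 0.45490916 -0.59237618 -0.57240774] w -0.003036143930993554 zax [ 3.85794003e-04  5.14529646e-05 -9.99999924e-01]
```

Request:
step_arm --moves '[[[-3,0,0],[0,0,0]],[[-6,0,0],[0,0,0]],[[-9,0,0],[0,0,0]],[[-12,0,0],[0,0,0]],[[-14,0,0],[0,0,0]],[[-16,0,0],[0,0,0]],[[-18,0,0],[0,0,0]],[[-20,0,0],[0,0,0]],[[-21,0,0],[0,0,0]],[[-21,0,0],[0,0,0]],[[-21,0,0],[0,0,0]]]'

```text
clock: 12.95
tcp_pos: [448.5, 126.9, 80.3]
eef_rot: [0.0, 0.124, 0.992, -0.0]
contact_force: [-1.4, -0.2, 0.6]
gripper_width: -0.002
finger_force: 0.7
```

```bash
python3 -c "
from h import *
st()"
```

```text
12.95 front 218.30268771595686 y 0.36475775379379627 z 80.26639868893032 xang 165.78493872444665 F [-1.43576722 -0.22636886  0.57563552] w -0.0023505389483306667 zax [ 3.74838507e-04 -9.66169915e-05 -9.99999925e-01]
```

Request:
step_arm --moves '[[[-2,0,0],[0,0,0]],[[-4,0,0],[0,0,0]],[[-6,0,0],[0,0,0]],[[-8,0,0],[0,0,0]],[[-9,0,0],[0,0,0]],[[-9,0,0],[0,0,0]]]'

```text
clock: 13.55
tcp_pos: [448.8, 126.7, 79.6]
eef_rot: [-0.007, 0.121, 0.993, -0.001]
contact_force: [-25.4, 9.1, 18.4]
gripper_width: -0.002
finger_force: 13.3
```

```bash
python3 -c "
from h import *
st()"
```

```text
13.55 front 217.90404277154045 y 0.2630083327348487 z 79.58182313138268 xang 166.05778139324326 F [-25.36139498   9.12386793  18.41696919] w -0.002428483487414363 zax [-1.35680361e-02 -5.49854473e-04 -9.99907799e-01]
```

Hard stop, consistent with home (travel 30 mm). Withdraw and check.

Request:
step_arm --moves '[[[8,0,0],[0,0,0]],[[20,0,0],[0,0,0]],[[38,0,0],[0,0,0]],[[42,0,-25],[0,0,0]],[[42,0,-65],[0,0,0]],[[42,0,-105],[0,0,0]],[[42,0,-140],[0,0,0]],[[42,0,-150],[0,0,0]],[[42,0,-150],[0,0,0]]]'

```text
clock: 14.45
tcp_pos: [417.3, 135.3, 231.6]
eef_rot: [0.002, 0.124, 0.992, 0.001]
contact_force: [1.1, -0.4, -0.2]
gripper_width: -0.003
finger_force: 0.0
```

```bash
python3 - <<'E'
from h import *
st()
im=viewer.snapshot('top')[:,:,::-1]
s=viewer.snapshot('scene')[:,:,::-1]
cv2.imwrite('pics/both4.png',np.hstack([cv2.resize(im[100:295,250:400],None,fx=2.5,fy=2.5),cv2.resize(s[125:320,250:400],None,fx=2.5,fy=2.5)]))
E
```

```text
14.45 front 250.576323300605 y 0.8697833064527245 z 231.61938007708028 xang 165.76225384185554 F [ 1.0732173  -0.43217108 -0.20086165] w -0.0029743174998371723 zax [ 0.00423187  0.0010829  -0.99999046]
```

View pics/both4.png

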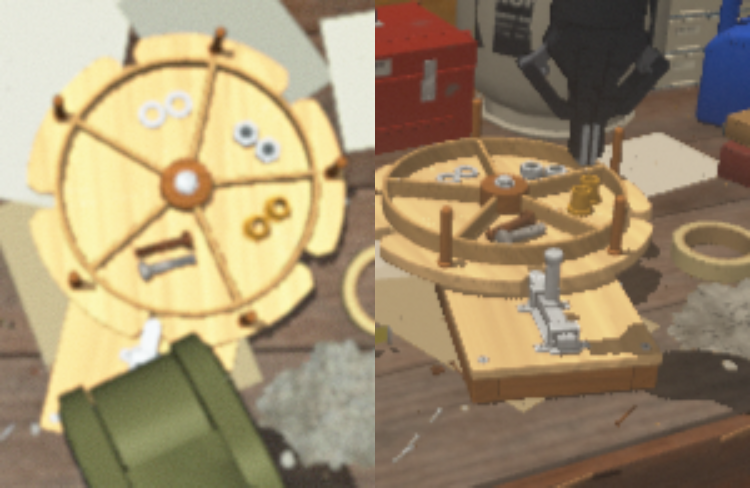

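The slide bolt's nose sits in the notch at (150,330) in the left half, the bolts' bay is at the front, and the robot is clear.

```bash
python3 -c "
from plant import bot
print(bot.sign_off())"
```

```text
the job is handed in; nothing more can be done
None
```

The bay with the two hex bolts now stands at the front and the slide bolt is home in its notch; the job was handed in at about 14.5 s of the 67 s allowed, but no verdict was returned.

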